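# Change over the wash bottles of a laboratory autosampler

## Robot

A 6-joint arm with a two-finger parallel gripper is mounted at the origin on the work surface. World frame = base frame: x ahead of the robot, y to its left, z up, the work surface at z = 0. Lengths are in m, angles in degrees, forces in N, time in s.
With the tool pointing down it reaches from about 0.3 to 0.75 m from the base axis. Payload 8.5 kg.
Tool frame: the origin (TCP) lies between the finger pads; the fingertips stand 25 mm ahead of it and the grasp point (between the pads) lies 6 mm ahead of it; z points along the fingers, y is the line along which they close (so a half turn about z gives the same grasp; the last joint's range is limited). The gripper opens to 88 mm and grips with 3 to 60 N. Pads are 18 mm wide; open, the fingers measure 123 mm over their backs; the gripper's body (75 mm by 187 mm) begins 45 mm behind the grasp point.
Start: joints at [61.117, 21.807, 74.336, -0, 83.858, -12.336], TCP at [0.157, 0.527, 0.264] pointing down, gripper open.
Joint ranges: [-178.18, 178.18], [-50.72, 133.34], [12.68, 142.11], [-81.47, 261.47], [9.98, 163.14], [-165.26, 165.26]. Speed limits (degrees/s): [136.94, 136.94, 180, 180, 180, 180].

## Interface

Orientations are given as a 3x3 rotation matrix whose columns are the frame's x, y, z axes.
In Python, from plant import * gives the robot as it stands. The module is installed in compiled form; this text tells all that it offers.
- The arm moves only by the tool arm_command, never from a script. Its argument "commands" is a list of rows, each a list of 6 numbers: the shift along the tool's x, y, z in m, then the turn, a rotation vector about the tool's x, y, z in rad. A call has 1 to 10 rows; each row is the pose to reach, as a shift and turn from the pose commanded when the call began, along the tool's axes at that moment; what a row does not reach only later rows make up. A row lasts 1/10 s, in which the tool goes at most 50 mm and 8.59 degrees, less where a joint would pass 70% of its speed; a pose out of reach is approached as far as the arm can. A call with a gripper value outside its range is refused whole. "fingers" is the closure, from -1 (fully open) to 1 (shut), set as the call begins (left out, the last holds). The fingers move at their own pace and stop on an object; "newtons" is the grip in N (left out, the last holds). Time passes only in rows, so rows that repeat a pose let the fingers close. It gives the time, the measured TCP pose, the force, the opening and the grip force at its end, in the units of the state.
- get_obs(): the state, without advancing time (a new reading comes with each control period).
- grab_frame(name): name is "scene" or "side" or "wrist"; returns a dict with "img" (384x512x3 uint8, red, green, blue), "camera_matrix" (3x3 intrinsics, pixels), "origin" and "orientation" of the camera in the world. Camera axes: x right, y up, looking along -z (the intrinsics and any distortion apply to the point x, -y, -z); pixel columns grow to the right and rows downward; lengths in m; the calibration is good to about 2 mm. A picture is of the moment at which its call begins. There is no depth.
- close_job(): hands the job in; it is judged then, once.
The state is a dict: "time": time; "joints": joint angles; "joint_vel": joint speeds; "effort": joint torques, N m; "position": TCP position; "eef_rot": TCP orientation; "force": force on the tool from outside, world axes, zero at the start; "wrist_torque": the same for the moment, N m; "grip_width": opening from 0.0 (shut) to 1.0 (fully open); "grip_force": force on a finger pad.
Only numpy, scipy, OpenCV 4.12 (cv2) and the standard library are available. Lean on these libraries where they do the work, as an engineer would, in place of code of your own. Each camera call takes 0.05 s, during which the arm holds its last target. There are 200 camera calls.

## Task

Change over the autosampler's bottles: take the blue bottle off the carousel and stand it in the blue cup on the bench, and stand the wide yellow, the slim yellow and the wide green bottle from the tray each in the carousel cup of its own colour and size. The bottles are open, so keep them upright; leave the slim green bottle and the tube stand in the tray where they are.

Things in the scene. Friction and masses are not known exactly. Their poses are not given: they have to be found in the camera images.
- bottle_blue: Open white plastic bottle, SLIM size, blue shoulder collar and body band. Round body 36 mm in diameter, straight-sided from 0 to 46 mm above its base; shoulder to 52 mm; open neck 22 mm in diameter up to 68 mm; about 45 g. Origin: centre of its underside; z up its centre line. At the start it stands in the middle one of the three carousel cups.
- bottle_wide_yellow: Open white plastic bottle, WIDE size, yellow shoulder collar and body band. Round body 50 mm in diameter, straight-sided from 0 to 46 mm above its base; shoulder to 52 mm; open neck 33 mm in diameter up to 70 mm; about 70 g. Origin: centre of its underside; z up its centre line. At the start in the grey tray.
- bottle_slim_yellow: Open white plastic bottle, SLIM size, yellow shoulder collar and body band. Round body 36 mm in diameter, straight-sided from 0 to 46 mm above its base; shoulder to 52 mm; open neck 22 mm in diameter up to 68 mm; about 45 g. Origin: centre of its underside; z up its centre line. At the start in the grey tray.
- bottle_wide_green: Open white plastic bottle, WIDE size, green shoulder collar and body band. Round body 50 mm in diameter, straight-sided from 0 to 46 mm above its base; shoulder to 52 mm; open neck 33 mm in diameter up to 70 mm; about 70 g. Origin: centre of its underside; z up its centre line. At the start in the grey tray.
- bottle_slim_green: Open white plastic bottle, SLIM size, green shoulder collar and body band. Round body 36 mm in diameter, straight-sided from 0 to 46 mm above its base; shoulder to 52 mm; open neck 22 mm in diameter up to 68 mm; about 45 g. Origin: centre of its underside; z up its centre line. Stays in the grey tray; it has no cup.
- cup_blue: Blue round shallow cup, SLIM size, fixed by itself on the bench between tray and autosampler. Outside 58 mm, inside 52 mm in diameter, 11 mm high, floor 3 mm thick (a bottle in it has its base 3 mm above the cup's origin). Origin: centre of its underside; z up. 
- cup_wide_yellow: Yellow round shallow cup, WIDE size, fixed in one of the carousel's three stations, which lie about 115 mm apart. Outside 72 mm, inside 66 mm in diameter, 11 mm high, floor 3 mm thick (a bottle in it has its base 3 mm above the cup's origin). Origin: centre of its underside; z up. The carousel's top is 40 mm above the bench.
- cup_slim_yellow: Yellow round shallow cup, SLIM size, fixed in one of the carousel's three stations, which lie about 115 mm apart. Outside 58 mm, inside 52 mm in diameter, 11 mm high, floor 3 mm thick (a bottle in it has its base 3 mm above the cup's origin). Origin: centre of its underside; z up. On the carousel's far half stand sample vials, 30 mm tall.
- cup_wide_green: Green round shallow cup, WIDE size, fixed in one of the carousel's three stations, which lie about 115 mm apart. Outside 72 mm, inside 66 mm in diameter, 11 mm high, floor 3 mm thick (a bottle in it has its base 3 mm above the cup's origin). Origin: centre of its underside; z up. A 255 mm tower stands beyond the carousel, over 170 mm from any cup.
- tube_stand: Small blue block, 44 mm (its x) by 66 mm (its y) by 26 mm high, with six capped tubes whose tops are 56 mm above its base; 0.3 kg, loose. Stays in the grey tray among the bottles (tray 290 x 340 mm, floor 4 mm thick, rim 16 mm high). Origin: centre of its underside; z up.

How it is judged (in metres and radians):
At the end, for the whole second after the job is handed in: Blue bottle in the bench cup, the three others each in the carousel cup of its colour and size: on the cup floor within 3 mm, within 12 mm of its centre, upright within 0.1 rad, released, at rest. Slim green bottle and tube stand upright, within 30 mm of where they began (horizontal distance between bottle_blue and cup_blue below 0.012 m and z of bottle_blue in the frame of cup_blue between 0 and 0.006 m and angle between each of bottle_blue, bottle_wide_yellow, bottle_slim_yellow, bottle_wide_green, bottle_slim_green, tube_stand's own z axis and vertical below 0.1 rad and linear speed of each of bottle_blue, bottle_wide_yellow, bottle_slim_yellow, bottle_wide_green, bottle_slim_green, tube_stand below 0.01 m/s and horizontal distance between bottle_wide_yellow and cup_wide_yellow below 0.012 m and z of bottle_wide_yellow in the frame of cup_wide_yellow between 0 and 0.006 m and horizontal distance between bottle_slim_yellow and cup_slim_yellow below 0.012 m and z of bottle_slim_yellow in the frame of cup_slim_yellow between 0 and 0.006 m and horizontal distance between bottle_wide_green and cup_wide_green below 0.012 m and z of bottle_wide_green in the frame of cup_wide_green between 0 and 0.006 m and distance of each of bottle_slim_green, tube_stand from where it was at the start of the episode below 0.03 m); the robot touches nothing.
It fails at once if one of the open bottles is tipped more than about 35 degrees (angle between any of bottle_blue, bottle_wide_yellow, bottle_slim_yellow, bottle_wide_green, bottle_slim_green's own z axis and vertical above 0.6 rad).
It fails at once if the slim green bottle or the tube stand is moved by more than 30 mm or tipped (distance of any of bottle_slim_green, tube_stand from where it was at the start of the episode above 0.03 m or angle between tube_stand's own z axis and vertical above 0.6 rad).
It also fails if it takes over 112 s, if anything falls off the work surface, if the arm or the gripper's body presses on something with over 40 N, if the wrist force passes 120 N, or if a joint passes its speed limit or range.

## Working session

There is one attempt and no reset: what is moved stays moved. The work goes in short steps, Python scripts to look and compute and a tool call to move; the robot and the scene stay as the last step left them, time stands still between calls to the robot, and variables do not carry over. Pictures are saved under pics/ and viewed, at most 14 in all, crops included, and the job is handed in when it is done.

Besides the shell and the picture viewer there is one more tool, called after ">>>" as name([rows], argument=value, ...), one row to a line, values as JSON. arm_command: Moves the arm, as the interface text tells. Its arguments: {"type":"object","properties":{"commands":{"type":"array","items":{"type":"array","items":{"type":"number"}}},"fingers":{"type":"number"},"newtons":{"type":"number"}},"required":["commands"]}

```bash
mkdir -p pics
cat > h.py <<'E'
from plant import *
import numpy as np, cv2
def shot(n,fn=None):
    f=grab_frame(n)
    if fn: cv2.imwrite('pics/'+fn,cv2.cvtColor(f['img'],cv2.COLOR_RGB2BGR))
    return f
def ray(f,u,v):
    K=np.array(f['camera_matrix']);p=np.linalg.inv(K)@[u,v,1]
    return np.array(f['origin']),np.array(f['orientation'])@[p[0],-p[1],-p[2]]
def onz(f,u,v,z):
    o,d=ray(f,u,v);return o+d*(z-o[2])/d[2]
def proj(f,P):
    c=np.array(f['orientation']).T@(np.array(P)-f['origin']);q=np.array(f['camera_matrix'])@[c[0],-c[1],-c[2]];return q[:2]/q[2]
E
python3 - <<'E'
from h import *
np.set_printoptions(precision=4,suppress=True)
ims=[]
for n in ['scene','side','wrist']:
    f=shot(n,n+'0.png');print(n,f.keys(),f['camera_matrix'],f['origin'],f['orientation'])
    np.save(n+'0.npy',f,allow_pickle=True)
    ims.append(f['img'])
o=get_obs();print(o)
E
```

```text
scene dict_keys(['img', 'camera_matrix', 'origin', 'orientation']) [[387.5709   0.     259.1514]
 [  0.     387.5709 200.0324]
 [  0.       0.       1.    ]] [0.9852 0.1062 0.808 ] [[-0.315  -0.7688  0.5565]
 [ 0.949  -0.246   0.1973]
 [-0.0148  0.5903  0.8071]]
side dict_keys(['img', 'camera_matrix', 'origin', 'orientation']) [[455.5401   0.     258.137 ]
 [  0.     455.5401 187.8115]
 [  0.       0.       1.    ]] [ 0.3174 -0.8992  0.8196] [[ 0.9738  0.1645 -0.1571]
 [-0.2271  0.663  -0.7133]
 [-0.0132  0.7303  0.683 ]]
wrist dict_keys(['img', 'camera_matrix', 'origin', 'orientation']) [[339.2527   0.     252.0775]
 [  0.     339.2527 191.975 ]
 [  0.       0.       1.    ]] [0.0763 0.5504 0.3844] [[ 0.2849 -0.9095 -0.3029]
 [ 0.9586  0.2697  0.0917]
 [-0.0017 -0.3165  0.9486]]
{'time': 0.15, 'joints': array([ 61.1181,  21.8332,  74.3698,  -0.0016,  83.8588, -12.3367]), 'joint_vel': array([ 0.0091, -0.105 , -0.1458,  0.1056, -0.0349, -0.0815]), 'effort': array([  0.0026, -43.8083, -22.4615,   0.0714,   0.0344,  -0.0001]), 'position': array([0.1566, 0.5271, 0.2633]), 'eef_rot': array([[-0.9586,  0.2848, -0.0005],
       [ 0.2848,  0.9586, -0.001 ],
       [ 0.0002, -0.0011, -1.    ]]), 'force': array([-0.3707,  0.674 , -0.1661]), 'wrist_torque': array([ 0.038 , -0.0031, -0.0478]), 'grip_force': 0.0, 'grip_width': 1.0002670810209005}
```

View pics/scene0.png

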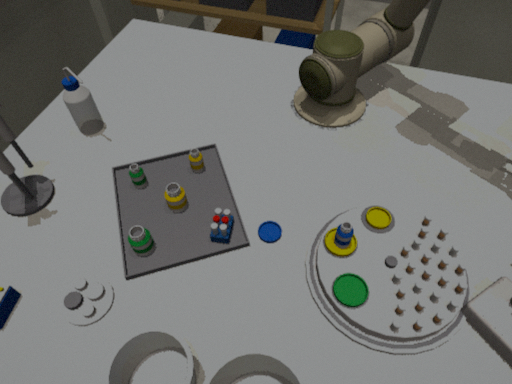

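View pics/side0.png

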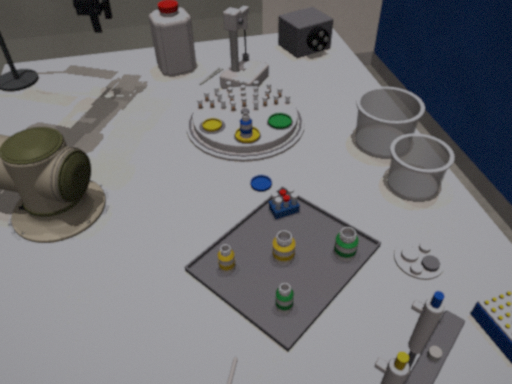

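View pics/wrist0.png

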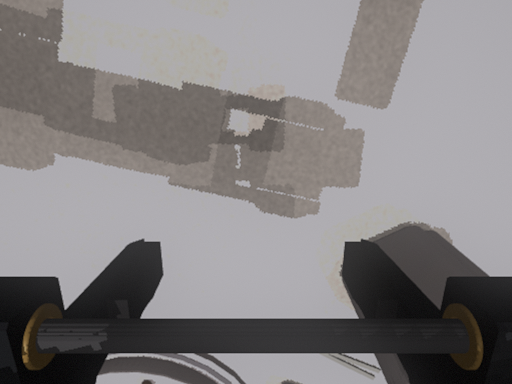

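The scene view shows blue bottle near (344,232) in the yellow wide cup, the green cup (350,290), the slim yellow cup (378,217), the blue cup (270,231). In the tray: slim yellow (196,160), wide yellow (175,195), slim green (137,174), wide green (140,238), tubes (222,226). The side view shows the same things; the wrist view shows only bare bench.

```bash
cat > det.py <<'E'
from h import *
R={'yellow':(18,34),'green':(50,80),'blue':(100,125)}
def blobs(f,color,amin=25):
    h=cv2.cvtColor(f['img'],cv2.COLOR_RGB2HSV);a,b=R[color]
    m=cv2.inRange(h,(a,140,60),(b,255,255));m=cv2.morphologyEx(m,cv2.MORPH_CLOSE,np.ones((3,3)))
    n,l,s,c=cv2.connectedComponentsWithStats(m)
    return [(c[i].round(1),s[i]) for i in range(1,n) if s[i][4]>=amin]
def inter(fa,pa,fb,pb):
    oa,da=ray(fa,*pa);ob,db=ray(fb,*pb)
    t=np.linalg.solve(np.c_[da[:2],-db[:2]],(ob-oa)[:2]);A=oa+da*t[0];B=ob+db*t[1];return A[:2],A[2],B[2]
E
python3 - <<'E'
from det import *
np.set_printoptions(precision=4,suppress=True)
F={n:np.load(n+'0.npy',allow_pickle=True).item() for n in ['scene','side']}
for c in R:
  for n,f in F.items():
    for p,s in blobs(f,c): print(c,n,p,s,onz(f,*p,.03)[:2],onz(f,*p,.051)[:2])
for n,(x0,y0,x1,y1) in {'scene':(100,130,410,320),'side':(180,70,390,340)}.items():
  im=cv2.imread(f'pics/{n}0.png')[y0:y1,x0:x1];k=2.5 if n=='scene' else 2.2
  cv2.imwrite(f'pics/{n}0c.png',cv2.resize(im,None,fx=k,fy=k,interpolation=cv2.INTER_CUBIC))
E
```

```text
yellow scene [156.    1.8] [152   0   8   5  29] [-0.3588 -0.7875] [-0.3225 -0.7633]
yellow scene [257.6   7.5] [250   2  15  13  64] [-0.4339 -0.3834] [-0.3956 -0.3702]
yellow scene [183.1   8.7] [179   7  10   5  30] [-0.3412 -0.66  ] [-0.3054 -0.6393]
yellow scene [259.   18.6] [254  11  13  13  50] [-0.3579 -0.3524] [-0.3217 -0.3401]
yellow scene [226.   17.6] [218  13  17  10  57] [-0.3284 -0.4749] [-0.2929 -0.4592]
yellow scene [240.9  27.4] [226  21  31  14 110] [-0.2805 -0.3972] [-0.2463 -0.3836]
yellow scene [276.5  23.3] [273  21   8   7  29] [-0.3455 -0.2796] [-0.3096 -0.2692]
yellow scene [306.9  27.7] [303  23  10   9  32] [-0.3491 -0.1641] [-0.3131 -0.1568]
yellow scene [195.3 158. ] [189 153  13   9  70] [ 0.3675 -0.2934] [ 0.3842 -0.2826]
yellow scene [197.2 166.4] [191 162  12   8  42] [ 0.3937 -0.2762] [ 0.4097 -0.2659]
yellow scene [175.9 199.1] [165 187  21  22 194] [ 0.5095 -0.2833] [ 0.5223 -0.2728]
yellow scene [378.  217.4] [366 207  25  22 438] [0.4109 0.2034] [0.4264 0.2007]
yellow scene [338.7 244.3] [325 228  32  29 428] [0.5124 0.1288] [0.5251 0.1282]
yel
[... 1184 characters left out ...]
  23  23 125] [ 0.5603 -0.1364] [ 0.5718 -0.1299]
blue scene [269.3 231.3] [258 221  23  21 380] [ 0.5278 -0.0327] [ 0.5401 -0.029 ]
blue scene [343.9 233.2] [337 226  16  12  86] [0.4795 0.1344] [0.4931 0.1336]
blue scene [  4.7 296.1] [  0 287  11  19  29] [ 0.854  -0.5199] [ 0.8576 -0.503 ]
blue side [245.6 122.3] [241 120  10   5  33] [0.528  0.2148] [0.5224 0.1852]
blue side [260.7 183. ] [251 176  20  15 236] [ 0.5096 -0.0585] [ 0.5045 -0.0809]
blue side [282.4 207.3] [269 201  30  13 127] [ 0.5405 -0.1561] [ 0.5346 -0.1758]
blue side [437.8 298.3] [434 292  10  15 101] [ 0.7749 -0.4768] [ 0.7627 -0.488 ]
blue side [494.3 323.7] [477 304  35  40  84] [ 0.8506 -0.5531] [ 0.8364 -0.5624]
```

View pics/scene0c.png

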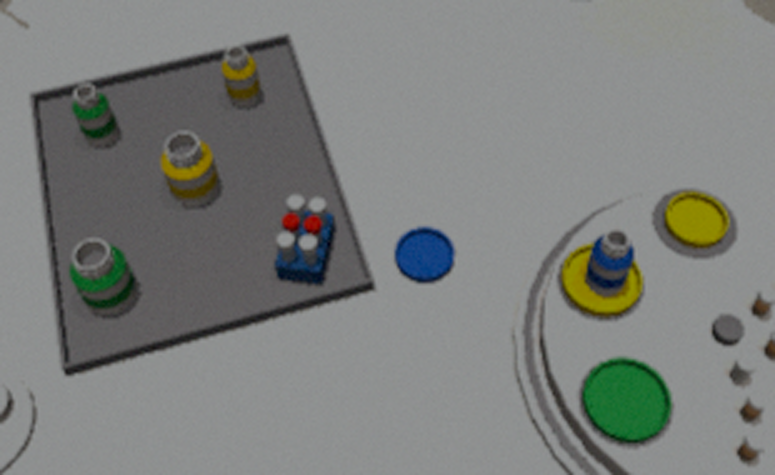

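View pics/side0c.png

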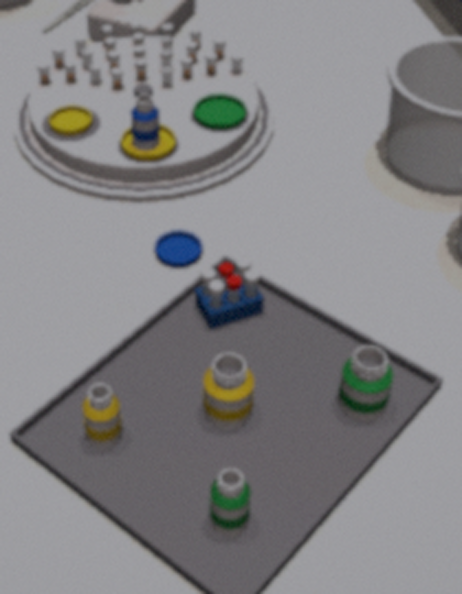

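Run:
```python
from det import *
np.set_printoptions(precision=4,suppress=True)
F={n:np.load(n+'0.npy',allow_pickle=True).item() for n in ['scene','side']}
S,D=F['scene'],F['side']
P={'wy':((175.9,198),(283.35,250)),'sy':((196.0,161.5),(226.0,260)),'wg':((140.2,240),(346.2,243.3)),'sg':((136.7,174),(284.3,297)),
'blue':((344.1,233),(245.6,125)),'cupblue':((269.3,231.3),(260.7,183)),'cupsy':((378,217.4),(211.8,124.6)),'cupwg':((350.3,289.5),(279.5,120.8)),'cupwy':((340.8,242.3),(246.9,134.8)),'stand':((223,229),(284,204))}
for k,(a,b) in P.items(): print(k,*inter(S,a,D,b))
# tops of necks by plane (read from crops)
for k,(a,b),z in [('wy',((100+182/2.5,130+143/2.5),(180+229/2.2,70+363/2.2)),.074),('sy',((100+237/2.5,130+54/2.5),(180+99/2.2,70+391/2.2)),.072),('wg',((100+92/2.5,130+252/2.5),(180+370/2.2,70+357/2.2)),.074),('sg',((100+84/2.5,130+91/2.5),(180+230/2.2,70+476/2.2)),.072),('blue',((100+616/2.5,130+239/2.5),(180+143/2.2,70+93/2.2)),.111)]:
  print(k,onz(S,*a,z)[:2],onz(D,*b,z)[:2])
for k,z in [('cupblue',.009),('cupsy',.049),('cupwg',.049),('cupwy',.049)]: print(k,onz(S,*P[k][0],z)[:2],onz(D,*P[k][1],z)[:2])
# tray corners, stand tops
for p in [(100+33/2.5,130+97/2.5),(100+288/2.5,130+38/2.5),(100+371/2.5,130+287/2.5),(100+68/2.5,130+371/2.5)]: print('tray',onz(S,*p,.016)[:2])
for p in [(295,203),(317,206),(291,222),(313,225),(286,242),(308,243)]: print('tube',onz(S,100+p[0]/2.5,130+p[1]/2.5,.058)[:2])
```

```text
wy [ 0.5076 -0.2838] 0.03198108342477657 0.029606180428575435
sy [ 0.3787 -0.2864] 0.030035674034175175 0.036458589773344374
wg [ 0.6426 -0.3109] 0.030607552788873615 0.04557575153750959
sg [ 0.4744 -0.4097] 0.042015915180681596 0.043055003215367704
blue [0.5122 0.1329] 0.08129904206033822 0.07904366845291166
cupblue [ 0.5146 -0.0367] 0.007502346456509601 0.00953049673229267
cupsy [0.4249 0.201 ] 0.048963781650188665 0.048911774913317885
cupwg [0.6215 0.1725] 0.047926939984292094 0.04792259161009749
cupwy [0.5146 0.1319] 0.04449903042957637 0.04550612001789389
stand [ 0.5483 -0.1426] 0.01751820425111017 0.026324283318902464
wy [ 0.5062 -0.284 ] [ 0.5095 -0.279 ]
sy [ 0.3807 -0.2822] [ 0.3796 -0.2817]
wg [ 0.6429 -0.3064] [ 0.646  -0.3045]
sg [ 0.4745 -0.4094] [ 0.4755 -0.4048]
blue [0.5119 0.1329] [0.5147 0.148 ]
cupblue [ 0.5155 -0.0365] [ 0.5147 -0.0362]
cupsy [0.4249 0.201 ] [0.4249 0.2009]
cupwg [0.622  0.1724] [0.621 0.171]
cupwy [0.5174 0.1317] [0.5137 0.1272]
tray [ 0.4601 -0.4974]
tray [ 0.2945 -0.2666]
tray [ 0.5697 -0.0706]
tray [ 0.7327 -0.2984]
tube [ 0.5285 -0.1592]
tube [ 0.5253 -0.1382]
tube [ 0.5495 -0.1547]
tube [ 0.5463 -0.134 ]
tube [ 0.5712 -0.1508]
tube [ 0.5661 -0.1312]
```

The crops show clean necks and cups. Scene and side measurements agree to within 5 mm. Next I move above the blue bottle and align the tool with the world axes.

>>> arm_command([
  [-0.017,-0.01,0,0,0,-0.03],
  [-0.05,-0.03,0,0,0,-0.08],
  [-0.09,-0.055,0,0,0,-0.13],
  [-0.131,-0.08,0,0,0,-0.18],
  [-0.172,-0.105,0,0,0,-0.23],
  [-0.213,-0.13,0,0,0,-0.27],
  [-0.254,-0.155,0,0,0,-0.2888],
  [-0.295,-0.18,0,0,0,-0.2888],
  [-0.33,-0.201,0,0,0,-0.2888],
  [-0.36,-0.219,0,0,0,-0.2888],
], fingers=-1)

```text
time: 1.15
position: [0.4405, 0.2129, 0.2636]
eef_rot: [[-1.0, 0.001, -0.0], [0.001, 1.0, -0.0], [0.0, -0.0, -1.0]]
force: [-0.0, 1.1, -0.6]
grip_width: 1.0
grip_force: 0.0
```

```bash
python3 -c "
from h import *
o=get_obs();print(o['time'],o['position'],o['eef_rot'].round(4),o['joints'].round(1))"
```

```text
1.15 [0.440512   0.21285553 0.26359141] [[-1.0e+00  1.2e-03 -3.0e-04]
 [ 1.2e-03  1.0e+00 -2.0e-04]
 [ 3.0e-04 -2.0e-04 -1.0e+00]] [ 11.9  15.7  83.6  -0.   80.7 -78. ]
```

>>> arm_command([
  [-0.015,-0.016,0.01,0,0,0],
  [-0.035,-0.039,0.025,0,0,0],
  [-0.055,-0.061,0.04,0,0,0],
  [-0.068,-0.075,0.048,0,0,0],
  [-0.073,-0.081,0.05,0,0,0],
  [-0.073,-0.081,0.05,0,0,0],
  [-0.073,-0.081,0.05,0,0,0],
])

```text
time: 1.85
position: [0.512, 0.1345, 0.2144]
eef_rot: [[-1.0, -0.001, 0.001], [-0.001, 1.0, 0.0], [-0.001, 0.0, -1.0]]
force: [-0.4, -0.7, -0.0]
grip_width: 0.998
grip_force: 0.0
```

```bash
cat > w.py <<'E'
from det import *
import sys
np.set_printoptions(precision=4,suppress=True)
f=shot('wrist',sys.argv[1]);o=get_obs();print(o['time'],o['position'],o['joints'].round(0))
np.save('w.npy',f,allow_pickle=True)
for c in R:
  for p,s in blobs(f,c,150):
    mid=s[:2]+(s[2:4]-1)/2; print(c,p,s,'mid',mid,[(z,onz(f,*p,z)[:2].round(4)) for z in (.011,.051)])
E
python3 w.py w1.png
```

```text
1.9 [0.5119 0.1346 0.2145] [  2.  22.  82.   0.  75. -88.]
yellow [336.6  68.6] [ 302   31   73   77 3972] mid [338.  69.] [(0.011, array([0.4196, 0.21  ])), (0.051, array([0.4207, 0.2006]))]
yellow [246.9 172.3] [ 209  139   80   79 1694] mid [248.5 178. ] [(0.011, array([0.5161, 0.1289])), (0.051, array([0.5053, 0.1296]))]
yellow [ 27.3 345.6] [ 22 318  13  51 248] mid [ 28. 343.] [(0.011, array([ 0.7294, -0.133 ])), (0.051, array([ 0.6922, -0.1001]))]
blue [ 82.2 166.9] [  52  140   58   56 2194] mid [ 80.5 167.5] [(0.011, array([ 0.5107, -0.0332])), (0.051, array([ 0.5005, -0.0125]))]
```

View pics/w1.png

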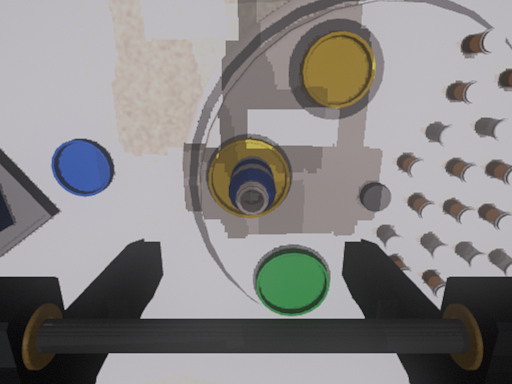

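Run:
```python
from det import *
f=np.load('w.npy',allow_pickle=True).item()
print('bottle',onz(f,252,195.5,.111),'cupwy',onz(f,249.5,177,.049),'cupwg',onz(f,292.5,280,.049),'cupsy',onz(f,338.5,69,.049),'cupblue',onz(f,82,167,.009))
print(proj(f,[.512,.1346,.2085]))
```

```text
bottle [0.50580111 0.13400948 0.111     ] cupwy [0.51008004 0.13179514 0.049     ] cupwg [0.61440621 0.17352556 0.049     ] cupsy [0.42092147 0.20263621 0.049     ] cupblue [ 0.51132977 -0.03439717  0.009     ]
[253.2732867  282.59321582]
```

Run:
```python
from det import *
f=np.load('w.npy',allow_pickle=True).item()
for dx in (-.009,0,.009): print(dx,proj(f,[.5119+dx,.1346+.044,.1895]),proj(f,[.5119+dx,.1346-.044,.1895]))
for n in ['scene','side']:
  g=shot(n,n+'1.png'); p=proj(g,[.512,.134,.2]);x,y=map(int,p)
  im=cv2.cvtColor(g['img'],cv2.COLOR_RGB2BGR)[y-70:y+70,x-90:x+90]
  cv2.imwrite(f'pics/{n}1c.png',im)
a=cv2.imread('pics/scene1c.png');b=cv2.imread('pics/side1c.png')
cv2.imwrite('pics/c1.png',cv2.resize(np.vstack([a,b]),None,fx=2.1,fy=2.1,interpolation=cv2.INTER_CUBIC))
print(a.shape,b.shape)
```

```text
-0.009 [345.23211174 243.52486496] [161.12252225 243.42119311]
0 [343.61047241 260.18124171] [162.68583483 260.07964447]
0.009 [342.04398472 276.27113824] [164.19597856 276.17153564]
(140, 180, 3) (140, 180, 3)
```

View pics/c1.png

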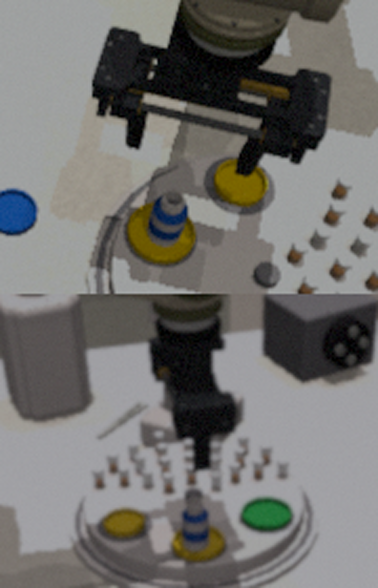

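The crops show the fingers lined up over the blue bottle. Descending.

>>> arm_command([
  [0.001,-0.001,0.015,0,0,0],
  [0.001,-0.001,0.045,0,0,0],
  [0.001,-0.001,0.075,0,0,0],
  [0.001,-0.001,0.1,0,0,0],
  [0.001,-0.001,0.12,0,0,0],
  [0.001,-0.001,0.129,0,0,0],
  [0.001,-0.001,0.129,0,0,0],
  [0.001,-0.001,0.129,0,0,0],
])

```text
time: 2.8
position: [0.5117, 0.133, 0.0857]
eef_rot: [[-1.0, -0.0, 0.001], [-0.0, 1.0, 0.0], [-0.001, 0.0, -1.0]]
force: [-0.2, 0.8, 0.6]
grip_width: 1.002
grip_force: 0.0
```

>>> arm_command([
  [0,0,0,0,0,0],
  [0,0,0,0,0,0],
  [0,0,0,0,0,0],
  [0,0,0,0,0,0],
  [0,0,0,0,0,0],
  [0,0,0,0,0,0],
], fingers=1, newtons=15)

```text
time: 3.4
position: [0.5114, 0.1327, 0.0848]
eef_rot: [[-1.0, 0.0, 0.0], [0.0, 1.0, 0.0], [-0.0, 0.0, -1.0]]
force: [-0.2, 0.9, -0.8]
grip_width: 0.481
grip_force: 0.0
```

>>> arm_command([
  [0,0,0,0,0,0],
  [0,0,0,0,0,0],
  [0,0,0,0,0,0],
  [0,0,0,0,0,0],
])

```text
time: 3.8
position: [0.5114, 0.1327, 0.0848]
eef_rot: [[-1.0, 0.0, -0.0], [0.0, 1.0, 0.0], [0.0, 0.0, -1.0]]
force: [-0.5, -0.2, 0.7]
grip_width: 0.403
grip_force: 15.0
```

>>> arm_command([
  [0,0,-0.005,0,0,0],
  [0,0,-0.02,0,0,0],
  [0,0,-0.04,0,0,0],
  [0,0,-0.055,0,0,0],
  [0,0,-0.06,0,0,0],
  [0,0,-0.06,0,0,0],
])

```text
time: 4.4
position: [0.5115, 0.1328, 0.1452]
eef_rot: [[-1.0, -0.0, 0.001], [-0.0, 1.0, 0.0], [-0.001, 0.0, -1.0]]
force: [0.5, -0.0, -0.5]
grip_width: 0.402
grip_force: 15.0
```

>>> arm_command([
  [-0.001,-0.01,0,0,0,0],
  [-0.002,-0.03,0,0,0,0],
  [-0.003,-0.06,0,0,0,0],
  [-0.004,-0.09,0,0,0,0],
  [-0.004,-0.12,0,0,0,0],
  [-0.004,-0.145,0,0,0,0],
  [-0.004,-0.162,0,0,0,0],
  [-0.004,-0.169,0,0,0,0],
  [-0.004,-0.169,0,0,0,0],
  [-0.004,-0.169,0,0,0,0],
])

```text
time: 5.4
position: [0.5152, -0.0358, 0.1444]
eef_rot: [[-1.0, -0.0, -0.001], [-0.0, 1.0, 0.0], [0.001, 0.0, -1.0]]
force: [0.5, 0.4, -0.7]
grip_width: 0.401
grip_force: 15.0
```

Run:
```python
from det import *
np.set_printoptions(precision=4,suppress=True)
F={n:shot(n,n+'2.png') for n in ['scene','side','wrist']}
for c in ('yellow','blue'):
  for n,f in F.items():
    for p,s in blobs(f,c): 
      if s[4]>60 and (n!='scene' or p[1]>150): print(c,n,p,s,onz(f,*p,.009)[:2],onz(f,*p,.049)[:2])
a=F['wrist']['img'];b=F['scene']['img'][170:298,200:371]
o=np.vstack([a[:,:],cv2.resize(b,(512,216),interpolation=cv2.INTER_CUBIC)])
cv2.imwrite('pics/c2.png',o[:,:,::-1])
```

```text
yellow scene [195.2 157.9] [189 153  13   9  68] [ 0.3506 -0.3046] [ 0.3824 -0.284 ]
yellow scene [176.3 199.3] [165 187  22  22 197] [ 0.4969 -0.2926] [ 0.5214 -0.2726]
yellow scene [378.1 217.4] [366 207  26  22 438] [0.3953 0.2062] [0.4248 0.2012]
yellow scene [340.2 241.5] [325 228  32  29 721] [0.4911 0.1313] [0.5158 0.13  ]
yellow side [211.7 124.6] [203 119  19  12 179] [0.4302 0.258 ] [0.4246 0.2009]
yellow side [243.8 134.8] [235 127  19  16 205] [0.515  0.1827] [0.5052 0.1293]
yellow side [283.3 246.4] [273 239  22  13 143] [ 0.5152 -0.2576] [ 0.5055 -0.2893]
yellow side [225.5 256.8] [218 251  16  11  90] [ 0.3813 -0.2558] [ 0.3782 -0.2875]
yellow side [283.5 257.5] [274 254  20   7  71] [ 0.5072 -0.2885] [ 0.4978 -0.3187]
yellow side [401.5 360. ] [395 352  15  17 167] [ 0.6553 -0.5699] [ 0.6386 -0.5862]
yellow wrist [482.5 203.8] [ 445  153   67   99 4941] [0.527  0.1501] [0.5121 0.1211]
blue scene [268.4 199.3] [262 194  14   9  65] [ 0.4249 -0.0674] [ 0.4529 -0.0587]
blue scene [223.  231.2] [210 216  23  23 131] [ 0.5495 -0.143 ] [ 0.5713 -0.1305]
blue scene [269.3 23
[... 198 characters left out ...]
47 -0.0362] [ 0.505  -0.0787]
blue side [282.7 207.6] [269 201  30  14 135] [ 0.5469 -0.1375] [ 0.5355 -0.1751]
blue side [437.3 298.8] [432 292  12  15 115] [ 0.7854 -0.4664] [ 0.7623 -0.4877]
blue side [493.1 322.8] [475 304  37  41 116] [ 0.8637 -0.5417] [ 0.8367 -0.5593]
blue wrist [281.4 200.6] [269 183  20  33  69] [ 0.5244 -0.0123] [ 0.5099 -0.016 ]
blue wrist [252.6 197.8] [ 225  185   58   28 1132] [ 0.5221 -0.0355] [ 0.508  -0.0356]
blue wrist [129.4 220.3] [124 211  12  18  95] [ 0.5417 -0.1366] [ 0.5246 -0.1209]
blue wrist [135.6 246. ] [125 234  18  20 112] [ 0.5652 -0.134 ] [ 0.5444 -0.1187]
blue wrist [251.8 278.8] [ 208  253   90   65 2842] [ 0.597  -0.0361] [ 0.5712 -0.0361]
```

View pics/c2.png

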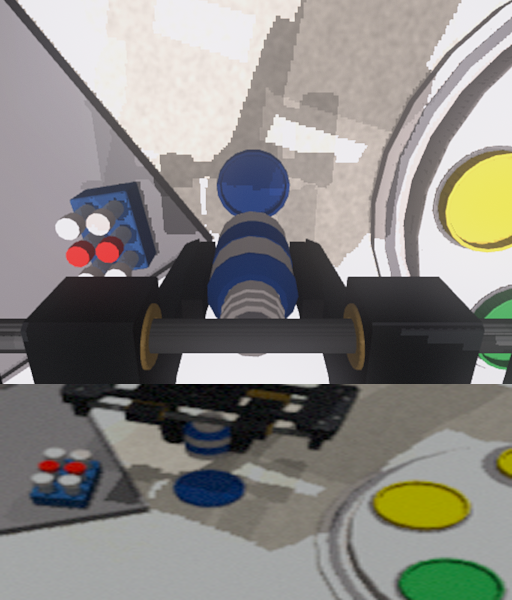

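Wrist and scene pictures show the bottle over the blue cup (wrist cup centre (252,184), bottle axis at column 252). Lowering.

>>> arm_command([
  [0,0,0.015,0,0,0],
  [0,0,0.04,0,0,0],
  [0,0,0.065,0,0,0],
  [0,0,0.083,0,0,0],
  [0,0,0.092,0,0,0],
  [0,0,0.096,0,0,0],
  [0,0,0.0985,0,0,0],
  [0,0,0.0995,0,0,0],
  [0,0,0.0995,0,0,0],
])

```text
time: 6.45
position: [0.5156, -0.0363, 0.0458]
eef_rot: [[-1.0, -0.0, 0.001], [-0.0, 1.0, -0.0], [-0.001, -0.0, -1.0]]
force: [0.9, 0.4, 0.7]
grip_width: 0.404
grip_force: 15.0
```

>>> arm_command([
  [0,0,0,0,0,0],
  [0,0,0,0,0,0],
  [0,0,0,0,0,0],
  [0,0,0,0,0,0],
  [0,0,0,0,0,0],
  [0,0,0,0,0,0],
  [0,0,0,0,0,0],
], fingers=-1)

```text
time: 7.15
position: [0.5154, -0.0362, 0.0452]
eef_rot: [[-1.0, 0.0, -0.0], [0.0, 1.0, 0.0], [0.0, 0.0, -1.0]]
force: [0.1, 1.7, 0.5]
grip_width: 0.993
grip_force: 0.0
```

>>> arm_command([
  [0,0,-0.01,0,0,0],
  [0,0,-0.035,0,0,0],
  [0,0,-0.07,0,0,0],
  [0,0,-0.105,0,0,0],
  [0,-0.02,-0.13,0,0,0],
  [0.002,-0.05,-0.145,0,0,0],
  [0.003,-0.085,-0.15,0,0,0],
  [0.005,-0.125,-0.15,0,0,0],
  [0.007,-0.165,-0.15,0,0,0],
  [0.008,-0.205,-0.15,0,0,0],
])

```text
time: 8.15
position: [0.5069, -0.2427, 0.1962]
eef_rot: [[-1.0, -0.0, 0.001], [-0.0, 1.0, -0.0], [-0.001, -0.0, -1.0]]
force: [0.4, 0.9, -0.1]
grip_width: 1.001
grip_force: 0.0
```

>>> arm_command([
  [0,-0.025,0,0,0,0],
  [0,-0.038,0,0,0,0],
  [0,-0.042,0,0,0,0],
  [0,-0.042,0,0,0,0],
  [0,-0.042,0,0,0,0],
])

```text
time: 8.65
position: [0.5075, -0.282, 0.1955]
eef_rot: [[-1.0, -0.001, -0.0], [-0.001, 1.0, 0.0], [0.0, 0.0, -1.0]]
force: [-0.8, 0.3, -0.5]
grip_width: 0.999
grip_force: 0.0
```

```bash
python3 w.py w3.png
python3 - <<'E'
from det import *
np.set_printoptions(precision=4,suppress=True)
F={n:shot(n,n+'3.png') for n in ['scene','side']}
for c in ('blue','yellow'):
  for n,f in F.items():
    for p,s in blobs(f,c):
      if s[4]>60 and s[4]<2000 and (n!='scene' or p[1]>150): print(c,n,p,s,onz(f,*p,.049)[:2])
a=cv2.imread('pics/w3.png');b=cv2.imread('pics/scene3.png')[180:260,200:371]
cv2.imwrite('pics/c3.png',np.vstack([a,cv2.resize(b,(455,213),interpolation=cv2.INTER_CUBIC)[:,:512] if 0 else cv2.resize(b,(512,216),interpolation=cv2.INTER_CUBIC)]))
E
```

```text
8.7 [ 0.5075 -0.282   0.1955] [ -41.   28.   76.    0.   76. -131.]
yellow [250.5  20.8] [224   0  51  37 671] mid [249.  18.] [(0.011, array([ 0.379 , -0.2838])), (0.051, array([ 0.3849, -0.2837]))]
yellow [251.5 172.9] [ 221  155   61   54 1062] mid [251.  181.5] [(0.011, array([ 0.507, -0.283])), (0.051, array([ 0.4961, -0.2829]))]
yellow [ 32.9 357.9] [ 22 340  31  30 382] mid [ 37.  354.5] [(0.011, array([ 0.7245, -0.5309])), (0.051, array([ 0.6852, -0.4984]))]
blue [496.6 181.5] [485 152  27  55 386] mid [498. 179.] [(0.011, array([ 0.5151, -0.0526])), (0.051, array([ 0.5031, -0.0827]))]
blue scene [223.1 231.1] [210 216  23  23 135] [ 0.5709 -0.1304]
blue scene [269.5 231.4] [258 219  23  24 293] [ 0.5391 -0.0288]
blue side [260.2 183.7] [251 178  20  13 115] [ 0.5032 -0.081 ]
blue side [437.  298.9] [432 292  12  15 121] [ 0.7616 -0.4878]
blue side [492.6 329.8] [472 304  40  58 669] [ 0.8273 -0.5718]
yellow scene [195.8 158.1] [189 153  13   9  62] [ 0.3826 -0.2822]
yellow scene [175.7 199.4] [164 187  23  22 203] [ 0.5221 -0.2739]
yellow scene [378.1 217.5] [366 207  26  22 441] [0.4251 0.2013]
yellow scene [340.2 241.5] [325 227  32  30 721] [0.5158 0.13  ]
yellow side [211.7 124.6] [203 119  19  12 179] [0.4246 0.2009]
yellow side [247.3 134.3] [236 126  24  17 309] [0.5153 0.1292]
yellow side [283.5 246.3] [273 239  22  13 126] [ 0.506  -0.2891]
yellow side [225.7 256.7] [218 251  16  11  89] [ 0.3786 -0.2874]
yellow side [282.9 257.4] [273 253  21   8  68] [ 0.4966 -0.3181]
yellow side [401.5 360. ] [395 352  15  17 164] [ 0.6386 -0.5862]
```

View pics/c3.png

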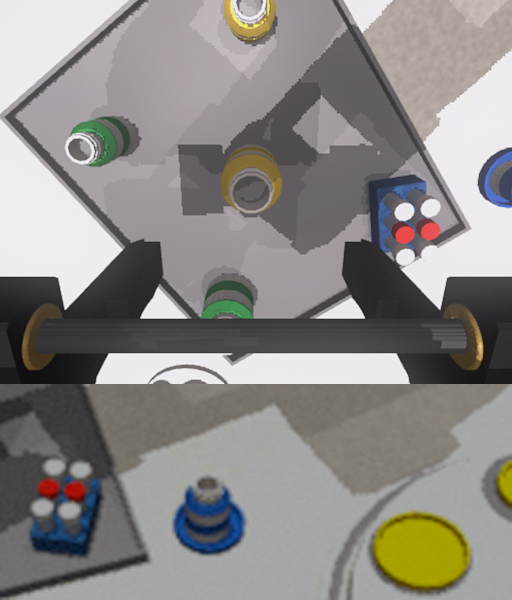

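Blue bottle stands in the blue cup. The wrist view has the wide yellow's neck at (250,190), centred between the fingers. Descend and grip.

>>> arm_command([
  [0.001,-0.001,0.015,0,0,0],
  [0.001,-0.001,0.045,0,0,0],
  [0.001,-0.001,0.08,0,0,0],
  [0.001,-0.001,0.11,0,0,0],
  [0.001,-0.001,0.133,0,0,0],
  [0.001,-0.001,0.145,0,0,0],
  [0.001,-0.001,0.1495,0,0,0],
  [0.001,-0.001,0.1495,0,0,0],
])

```text
time: 9.6
position: [0.5066, -0.2842, 0.046]
eef_rot: [[-1.0, -0.0, 0.0], [-0.0, 1.0, -0.0], [-0.0, -0.0, -1.0]]
force: [-0.1, -0.7, -0.6]
grip_width: 1.002
grip_force: 0.0
```

>>> arm_command([
  [0,0,0,0,0,0],
  [0,0,0,0,0,0],
  [0,0,0,0,0,0],
  [0,0,0,0,0,0],
  [0,0,0,0,0,0],
  [0,0,0,0,0,0],
  [0,0,0,0,0,0],
  [0,0,0,0,0,0],
], fingers=1, newtons=20)

```text
time: 10.4
position: [0.5064, -0.2843, 0.046]
eef_rot: [[-1.0, -0.0, 0.0], [-0.0, 1.0, -0.0], [-0.0, -0.0, -1.0]]
force: [-0.7, 0.9, 3.1]
grip_width: 0.554
grip_force: 20.0
```

>>> arm_command([
  [0,0,-0.005,0,0,0],
  [0,0,-0.02,0,0,0],
  [0,0,-0.045,0,0,0],
  [0,0,-0.075,0,0,0],
  [0,0,-0.1,0,0,0],
  [0,0,-0.118,0,0,0],
  [0,0,-0.124,0,0,0],
  [0,0,-0.124,0,0,0],
])

```text
time: 11.2
position: [0.5064, -0.2843, 0.1701]
eef_rot: [[-1.0, -0.0, 0.001], [-0.0, 1.0, -0.001], [-0.001, -0.001, -1.0]]
force: [0.5, -0.3, -1.4]
grip_width: 0.56
grip_force: 20.0
```

>>> arm_command([
  [-0.001,0.01,0,0,0,0],
  [-0.002,0.03,0,0,0,0],
  [-0.003,0.06,0,0,0,0],
  [-0.004,0.1,0,0,0,0],
  [-0.005,0.14,0,0,0,0],
  [-0.006,0.18,0,0,0,0],
  [-0.007,0.22,0,0,0,0],
  [-0.008,0.26,0,0,0,0],
  [-0.008,0.3,0,0,0,0],
  [-0.008,0.34,0,0,0,0],
])

```text
time: 12.2
position: [0.513, 0.0588, 0.1691]
eef_rot: [[-1.0, -0.001, -0.002], [-0.001, 1.0, 0.0], [0.002, 0.0, -1.0]]
force: [0.1, 0.2, -1.0]
grip_width: 0.561
grip_force: 20.0
```

>>> arm_command([
  [0,0.035,0,0,0,0],
  [0,0.058,0,0,0,0],
  [0,0.071,0,0,0,0],
  [0,0.075,0,0,0,0],
  [0,0.075,0,0,0,0],
  [0,0.075,0,0,0,0],
])

```text
time: 12.8
position: [0.5143, 0.13, 0.1696]
eef_rot: [[-1.0, 0.001, -0.0], [0.001, 1.0, -0.0], [0.0, -0.0, -1.0]]
force: [0.3, -0.3, -0.7]
grip_width: 0.558
grip_force: 20.0
```

```bash
cat > v.py <<'E'
import sys
from det import *
n=sys.argv[1]
w=shot('wrist');s=shot('scene');d=shot('side')
x0,y0=int(sys.argv[2]),int(sys.argv[3]);x1,y1=int(sys.argv[4]),int(sys.argv[5])
a=cv2.resize(s['img'][y0:y0+85,x0:x0+128],(400,266),interpolation=cv2.INTER_CUBIC)
b=cv2.resize(d['img'][y1:y1+85,x1:x1+128],(400,266),interpolation=cv2.INTER_CUBIC)
o=np.vstack([cv2.resize(w['img'],(400,300)),np.zeros((0,400,3),np.uint8)])
c=np.vstack([a,b]);o=np.vstack([o,np.zeros((232,400,3),np.uint8)])
cv2.imwrite('pics/'+n,np.hstack([o,c])[:,:,::-1])
E
python3 v.py c4.png 280 170 180 70
```

```text
(no output)
```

View pics/c4.png

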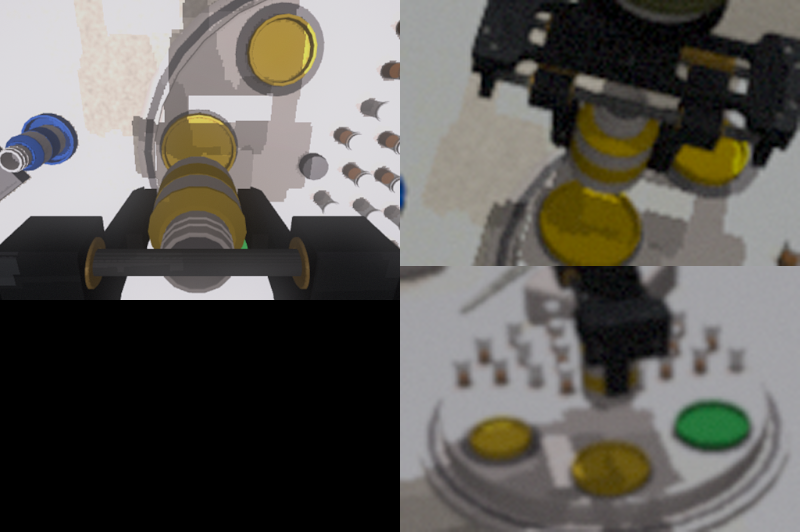

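The wrist view shows cup column ~199 against bottle axis ~197 (of 400), so well aligned. Lower, release, retreat, then go to slim yellow.

>>> arm_command([
  [0,0.001,0.015,0,0,0],
  [0,0.001,0.035,0,0,0],
  [0,0.001,0.055,0,0,0],
  [0,0.001,0.07,0,0,0],
  [0,0.001,0.078,0,0,0],
  [0,0.001,0.082,0,0,0],
  [0,0.001,0.084,0,0,0],
  [0,0.001,0.0845,0,0,0],
  [0,0.001,0.0845,0,0,0],
])

```text
time: 13.85
position: [0.5146, 0.1318, 0.0857]
eef_rot: [[-1.0, -0.0, 0.001], [-0.0, 1.0, 0.0], [-0.001, 0.0, -1.0]]
force: [-0.6, -0.1, -0.4]
grip_width: 0.563
grip_force: 20.0
```

>>> arm_command([
  [0,0,0,0,0,0],
  [0,0,0,0,0,0],
  [0,0,0,0,0,0],
  [0,0,0,0,0,0],
  [0,0,0,0,0,0],
  [0,0,0,0,0,0],
], fingers=-1)

```text
time: 14.45
position: [0.5144, 0.1317, 0.0853]
eef_rot: [[-1.0, -0.0, 0.0], [-0.0, 1.0, -0.0], [-0.0, -0.0, -1.0]]
force: [0.6, -0.2, -0.0]
grip_width: 1.001
grip_force: 0.0
```

>>> arm_command([
  [0,0,-0.01,0,0,0],
  [0,0,-0.035,0,0,0],
  [0,0,-0.065,0,0,0],
  [0,0,-0.095,0,0,0],
  [0,0,-0.11,0,0,0],
  [0,0,-0.11,0,0,0],
])

```text
time: 15.05
position: [0.515, 0.1318, 0.1979]
eef_rot: [[-1.0, -0.0, 0.005], [-0.0, 1.0, 0.0], [-0.005, 0.0, -1.0]]
force: [-0.4, 0.3, -0.9]
grip_width: 1.0
grip_force: 0.0
```

>>> arm_command([
  [0.006,-0.018,0,0,0,0],
  [0.018,-0.055,0,0,0,0],
  [0.032,-0.098,0,0,0,0],
  [0.046,-0.141,0,0,0,0],
  [0.06,-0.184,0,0,0,0],
  [0.074,-0.227,0,0,0,0],
  [0.088,-0.27,0,0,0,0],
  [0.102,-0.313,0,0,0,0],
  [0.115,-0.352,0,0,0,0],
  [0.125,-0.383,0,0,0,0],
])

```text
time: 16.05
position: [0.3881, -0.2531, 0.1946]
eef_rot: [[-1.0, 0.001, -0.001], [0.001, 1.0, 0.001], [0.001, 0.001, -1.0]]
force: [0.2, 0.5, -0.1]
grip_width: 0.999
grip_force: 0.0
```

>>> arm_command([
  [0.007,-0.02,0,0,0,0],
  [0.01,-0.03,0,0,0,0],
  [0.0105,-0.0325,0,0,0,0],
  [0.0105,-0.0325,0,0,0,0],
  [0.0105,-0.0325,0,0,0,0],
])

```text
time: 16.55
position: [0.3791, -0.2827, 0.1951]
eef_rot: [[-1.0, -0.001, -0.0], [-0.001, 1.0, 0.0], [0.0, 0.0, -1.0]]
force: [-0.8, 1.6, 0.1]
grip_width: 1.001
grip_force: 0.0
```

```bash
python3 w.py w5.png;python3 - <<'E'
from det import *
f=np.load('w.npy',allow_pickle=True).item()
g=cv2.cvtColor(f['img'],cv2.COLOR_RGB2GRAY)[130:260,180:330]
c=cv2.HoughCircles(cv2.GaussianBlur(g,(0,0),1),cv2.HOUGH_GRADIENT,1,20,param1=80,param2=14,minRadius=9,maxRadius=24)
print([ (x+180,y+130,r,onz(f,x+180,y+130,.072)[:2]) for x,y,r in c[0][:4]] if c is not None else None)
E
python3 v.py c5.png 280 170 180 70
```

```text
16.6 [ 0.3792 -0.2828  0.1952] [ -51.   18.   93.    0.   69. -141.]
yellow [250.8 175.8] [229 163  44  38 606] mid [250.5 181.5] [(0.011, array([ 0.3813, -0.2843])), (0.051, array([ 0.3701, -0.2842]))]
yellow [ 33.  352.6] [ 22 321  32  49 451] mid [ 37.5 345. ] [(0.011, array([ 0.5883, -0.5297])), (0.051, array([ 0.5499, -0.4974]))]
[(np.float32(250.5), np.float32(191.5), np.float32(11.0), array([ 0.3765082 , -0.28434112]))]
```

View pics/c5.png

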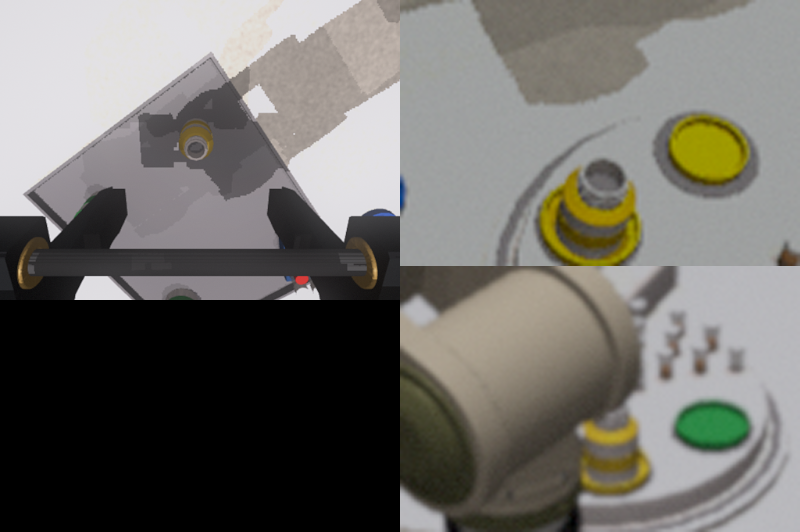

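Wide yellow stands in its cup. The slim yellow neck is at (250,191) in the wrist image, i.e. centred.

>>> arm_command([
  [0.001,-0.001,0.015,0,0,0],
  [0.001,-0.001,0.045,0,0,0],
  [0.001,-0.001,0.08,0,0,0],
  [0.001,-0.001,0.11,0,0,0],
  [0.001,-0.001,0.133,0,0,0],
  [0.001,-0.001,0.145,0,0,0],
  [0.001,-0.001,0.149,0,0,0],
  [0.001,-0.001,0.149,0,0,0],
])

```text
time: 17.55
position: [0.378, -0.2846, 0.0462]
eef_rot: [[-1.0, -0.0, -0.0], [-0.0, 1.0, 0.0], [0.0, 0.0, -1.0]]
force: [0.0, -0.4, 0.0]
grip_width: 1.002
grip_force: 0.0
```

>>> arm_command([
  [0,0,0,0,0,0],
  [0,0,0,0,0,0],
  [0,0,0,0,0,0],
  [0,0,0,0,0,0],
  [0,0,0,0,0,0],
  [0,0,0,0,0,0],
  [0,0,0,0,0,0],
  [0,0,0,0,0,0],
  [0,0,0,0,0,0],
  [0,0,0,0,0,0],
], fingers=1, newtons=15)

```text
time: 18.55
position: [0.3778, -0.2847, 0.0463]
eef_rot: [[-1.0, 0.0, -0.0], [0.0, 1.0, 0.0], [0.0, 0.0, -1.0]]
force: [-0.2, 0.5, 0.4]
grip_width: 0.403
grip_force: 15.0
```

>>> arm_command([
  [0,0,-0.005,0,0,0],
  [0,0,-0.02,0,0,0],
  [0,0,-0.045,0,0,0],
  [0,0,-0.075,0,0,0],
  [0,0,-0.1,0,0,0],
  [0,0,-0.118,0,0,0],
  [0,0,-0.124,0,0,0],
  [0,0,-0.124,0,0,0],
])

```text
time: 19.35
position: [0.3779, -0.2848, 0.1707]
eef_rot: [[-1.0, 0.0, 0.001], [0.0, 1.0, -0.001], [-0.001, -0.001, -1.0]]
force: [0.5, 0.2, -0.6]
grip_width: 0.401
grip_force: 15.0
```

>>> arm_command([
  [-0.001,0.01,0,0,0,0],
  [-0.003,0.03,0,0,0,0],
  [-0.006,0.065,0,0,0,0],
  [-0.01,0.105,0,0,0,0],
  [-0.014,0.145,0,0,0,0],
  [-0.018,0.185,0,0,0,0],
  [-0.022,0.225,0,0,0,0],
  [-0.026,0.265,0,0,0,0],
  [-0.03,0.305,0,0,0,0],
  [-0.034,0.345,0,0,0,0],
])

```text
time: 20.35
position: [0.4109, 0.0624, 0.1693]
eef_rot: [[-1.0, -0.0, -0.002], [-0.0, 1.0, 0.0], [0.002, 0.0, -1.0]]
force: [1.0, 0.5, -0.6]
grip_width: 0.402
grip_force: 15.0
```

>>> arm_command([
  [-0.004,0.04,0,0,0,0],
  [-0.007,0.08,0,0,0,0],
  [-0.01,0.112,0,0,0,0],
  [-0.0112,0.132,0,0,0,0],
  [-0.0115,0.14,0,0,0,0],
  [-0.0115,0.1413,0,0,0,0],
  [-0.0115,0.1413,0,0,0,0],
  [-0.0115,0.1413,0,0,0,0],
])

```text
time: 21.15
position: [0.4233, 0.2007, 0.1701]
eef_rot: [[-1.0, 0.001, -0.001], [0.001, 1.0, -0.0], [0.001, -0.0, -1.0]]
force: [-0.2, 0.0, 0.1]
grip_width: 0.397
grip_force: 15.0
```

```bash
python3 v.py c6.png 310 155 165 70
```

```text
(no output)
```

View pics/c6.png

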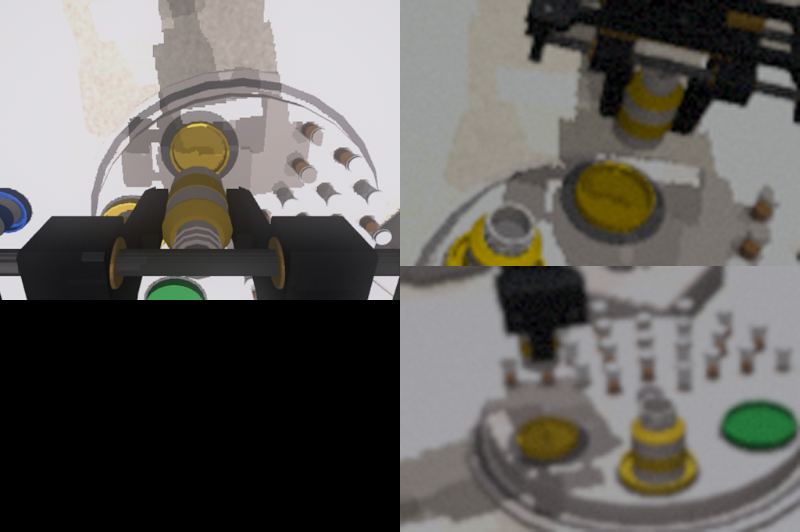

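Wrist view: cup centre column ~199, bottle axis ~198 — aligned. Lower and release.

>>> arm_command([
  [0,0.001,0.015,0,0,0],
  [0,0.001,0.035,0,0,0],
  [0,0.001,0.055,0,0,0],
  [0,0.001,0.07,0,0,0],
  [0,0.001,0.078,0,0,0],
  [0,0.001,0.082,0,0,0],
  [0,0.001,0.084,0,0,0],
  [0,0.001,0.085,0,0,0],
  [0,0.001,0.085,0,0,0],
])

```text
time: 22.2
position: [0.4236, 0.2026, 0.0856]
eef_rot: [[-1.0, -0.0, 0.001], [-0.0, 1.0, 0.0], [-0.001, 0.0, -1.0]]
force: [0.1, 0.1, -0.1]
grip_width: 0.401
grip_force: 15.0
```

>>> arm_command([
  [0,0,0,0,0,0],
  [0,0,0,0,0,0],
  [0,0,0,0,0,0],
  [0,0,0,0,0,0],
  [0,0,0,0,0,0],
  [0,0,0,0,0,0],
  [0,0,0,0,0,0],
], fingers=-1)

```text
time: 22.9
position: [0.4234, 0.2025, 0.0853]
eef_rot: [[-1.0, -0.0, 0.0], [-0.0, 1.0, -0.0], [-0.0, -0.0, -1.0]]
force: [0.7, 0.1, -0.5]
grip_width: 0.993
grip_force: 0.0
```

>>> arm_command([
  [0,0,-0.01,0,0,0],
  [0,0,-0.035,0,0,0],
  [0,0,-0.065,0,0,0],
  [0,0,-0.095,0,0,0],
  [0,0,-0.11,0,0,0],
  [0,0,-0.11,0,0,0],
])

```text
time: 23.5
position: [0.424, 0.2027, 0.1976]
eef_rot: [[-1.0, -0.0, 0.005], [-0.0, 1.0, 0.001], [-0.005, 0.001, -1.0]]
force: [0.6, 0.4, -0.8]
grip_width: 1.004
grip_force: 0.0
```

>>> arm_command([
  [-0.006,-0.014,0,0,0,0],
  [-0.018,-0.042,0,0,0,0],
  [-0.034,-0.08,0,0,0,0],
  [-0.05,-0.117,0,0,0,0],
  [-0.066,-0.154,0,0,0,0],
  [-0.082,-0.191,0,0,0,0],
  [-0.098,-0.228,0,0,0,0],
  [-0.114,-0.265,0,0,0,0],
  [-0.13,-0.302,0,0,0,0],
  [-0.146,-0.339,0,0,0,0],
])

```text
time: 24.5
position: [0.5694, -0.138, 0.1942]
eef_rot: [[-1.0, 0.0, -0.002], [0.0, 1.0, 0.001], [0.002, 0.001, -1.0]]
force: [0.3, 0.9, 0.4]
grip_width: 1.0
grip_force: 0.0
```

>>> arm_command([
  [-0.016,-0.037,0,0,0,0],
  [-0.032,-0.074,0,0,0,0],
  [-0.048,-0.112,0,0,0,0],
  [-0.06,-0.14,0,0,0,0],
  [-0.069,-0.161,0,0,0,0],
  [-0.073,-0.17,0,0,0,0],
  [-0.0735,-0.172,0,0,0,0],
  [-0.0735,-0.172,0,0,0,0],
  [-0.0735,-0.172,0,0,0,0],
])

```text
time: 25.4
position: [0.6427, -0.3073, 0.1954]
eef_rot: [[-1.0, -0.001, -0.0], [-0.001, 1.0, 0.0], [0.0, 0.0, -1.0]]
force: [0.1, 0.1, -0.9]
grip_width: 0.997
grip_force: 0.0
```

```bash
python3 w.py w7.png;python3 - <<'E'
from det import *
f=np.load('w.npy',allow_pickle=True).item()
g=cv2.cvtColor(f['img'],cv2.COLOR_RGB2GRAY)[130:260,180:330]
c=cv2.HoughCircles(cv2.GaussianBlur(g,(0,0),1),cv2.HOUGH_GRADIENT,1,20,param1=80,param2=14,minRadius=12,maxRadius=32)
print([ (x+180,y+130,r,onz(f,x+180,y+130,.074)[:2]) for x,y,r in c[0][:4]] if c is not None else None)
E
python3 v.py c7.png 310 170 170 70
```

```text
25.45 [ 0.6428 -0.3073  0.1956] [ -35.   41.   50.    0.   88. -125.]
yellow [ 27.7 352.6] [ 22 327  20  43 253] mid [ 31.5 348. ] [(0.011, array([ 0.8521, -0.5606])), (0.051, array([ 0.8138, -0.5275]))]
blue [452.1  48.3] [ 431   11   57   73 1270] mid [459.  47.] [(0.011, array([ 0.5348, -0.1414])), (0.051, array([ 0.5379, -0.1632]))]
[(np.float32(253.5), np.float32(192.5), np.float32(23.0), array([ 0.64033138, -0.30662606])), (np.float32(258.5), np.float32(218.5), np.float32(29.2), array([ 0.6615541 , -0.30270862])), (np.float32(289.5), np.float32(200.5), np.float32(30.2), array([ 0.64672026, -0.27924352])), (np.float32(212.5), np.float32(159.5), np.float32(30.3), array([ 0.61493233, -0.3366353 ]))]
```

View pics/c7.png

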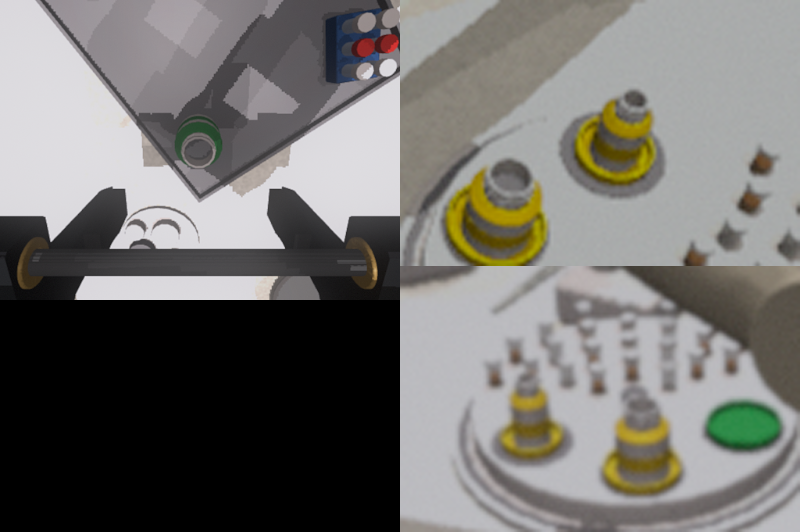

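Both yellow bottles stand in their cups. The wide green neck is at wrist (253,192), centred. I'll grip 3 mm higher so the finger clears the tray rim.

>>> arm_command([
  [0.001,0,0.015,0,0,0],
  [0.001,0,0.045,0,0,0],
  [0.001,0,0.08,0,0,0],
  [0.001,0,0.11,0,0,0],
  [0.001,0,0.132,0,0,0],
  [0.001,0,0.143,0,0,0],
  [0.001,0,0.1465,0,0,0],
  [0.001,0,0.1465,0,0,0],
])

```text
time: 26.4
position: [0.6421, -0.3085, 0.0494]
eef_rot: [[-1.0, -0.0, 0.001], [-0.0, 1.0, -0.001], [-0.001, -0.001, -1.0]]
force: [-0.2, 0.4, 0.7]
grip_width: 1.0
grip_force: 0.0
```

>>> arm_command([
  [0,0,0,0,0,0],
  [0,0,0,0,0,0],
  [0,0,0,0,0,0],
  [0,0,0,0,0,0],
  [0,0,0,0,0,0],
  [0,0,0,0,0,0],
  [0,0,0,0,0,0],
  [0,0,0,0,0,0],
  [0,0,0,0,0,0],
], fingers=1, newtons=20)

```text
time: 27.3
position: [0.6419, -0.3084, 0.049]
eef_rot: [[-1.0, -0.0, 0.0], [-0.0, 1.0, -0.0], [-0.0, -0.0, -1.0]]
force: [-0.3, 0.7, 3.9]
grip_width: 0.559
grip_force: 20.0
```

>>> arm_command([
  [0,0,-0.005,0,0,0],
  [0,0,-0.02,0,0,0],
  [0,0,-0.045,0,0,0],
  [0,0,-0.075,0,0,0],
  [0,0,-0.1,0,0,0],
  [0,0,-0.118,0,0,0],
  [0,0,-0.124,0,0,0],
  [0,0,-0.124,0,0,0],
])

```text
time: 28.1
position: [0.642, -0.3086, 0.1739]
eef_rot: [[-1.0, 0.0, 0.002], [0.0, 1.0, -0.001], [-0.002, -0.001, -1.0]]
force: [-0.2, -0.8, -1.1]
grip_width: 0.558
grip_force: 20.0
```

>>> arm_command([
  [0.001,0.01,0,0,0,0],
  [0.002,0.03,0,0,0,0],
  [0.003,0.065,0,0,0,0],
  [0.005,0.105,0,0,0,0],
  [0.007,0.145,0,0,0,0],
  [0.009,0.185,0,0,0,0],
  [0.011,0.225,0,0,0,0],
  [0.013,0.265,0,0,0,0],
  [0.015,0.305,0,0,0,0],
  [0.017,0.345,0,0,0,0],
])

```text
time: 29.1
position: [0.6237, 0.0388, 0.1716]
eef_rot: [[-1.0, -0.0, -0.002], [-0.0, 1.0, 0.0], [0.002, 0.0, -1.0]]
force: [-0.2, -0.0, -1.4]
grip_width: 0.559
grip_force: 20.0
```

>>> arm_command([
  [0.002,0.04,0,0,0,0],
  [0.003,0.078,0,0,0,0],
  [0.004,0.108,0,0,0,0],
  [0.005,0.127,0,0,0,0],
  [0.005,0.135,0,0,0,0],
  [0.005,0.136,0,0,0,0],
  [0.005,0.136,0,0,0,0],
  [0.005,0.136,0,0,0,0],
])

```text
time: 29.9
position: [0.6199, 0.1715, 0.1726]
eef_rot: [[-1.0, 0.001, -0.0], [0.001, 1.0, -0.0], [0.0, -0.0, -1.0]]
force: [0.2, 0.2, -0.8]
grip_width: 0.554
grip_force: 20.0
```

```bash
python3 v.py c8.png 290 215 195 70
```

```text
(no output)
```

View pics/c8.png

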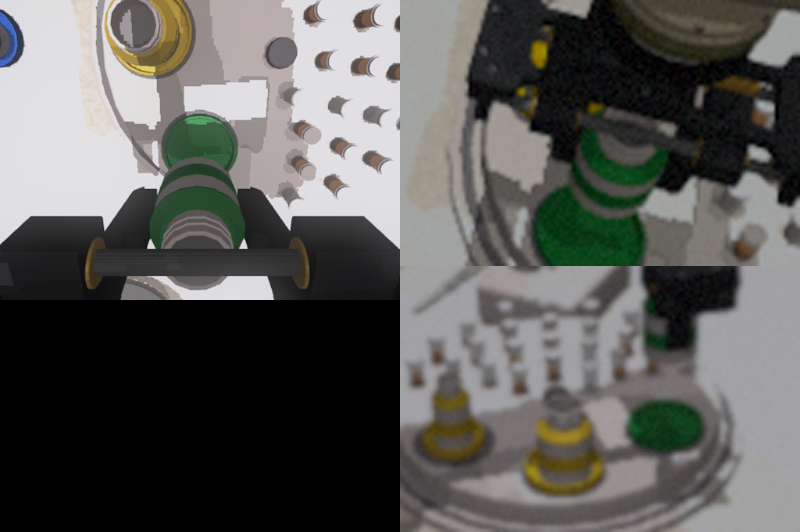

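Wrist view: green cup column ~199, bottle ~198 — aligned. Lower, release, retreat.

>>> arm_command([
  [0,0.001,0.015,0,0,0],
  [0,0.001,0.035,0,0,0],
  [0,0.001,0.055,0,0,0],
  [0,0.001,0.07,0,0,0],
  [0,0.001,0.078,0,0,0],
  [0,0.001,0.082,0,0,0],
  [0,0.001,0.084,0,0,0],
  [0,0.001,0.085,0,0,0],
  [0,0.001,0.085,0,0,0],
])

```text
time: 30.95
position: [0.6201, 0.1735, 0.0883]
eef_rot: [[-1.0, 0.0, 0.001], [0.0, 1.0, 0.0], [-0.001, 0.0, -1.0]]
force: [0.0, -0.1, -0.5]
grip_width: 0.559
grip_force: 20.0
```

>>> arm_command([
  [0,0,0,0,0,0],
  [0,0,0,0,0,0],
  [0,0,0,0,0,0],
  [0,0,0,0,0,0],
  [0,0,0,0,0,0],
  [0,0,0,0,0,0],
], fingers=-1)

```text
time: 31.55
position: [0.6199, 0.1736, 0.0878]
eef_rot: [[-1.0, -0.0, 0.0], [-0.0, 1.0, -0.0], [-0.0, -0.0, -1.0]]
force: [0.1, 0.3, -0.5]
grip_width: 1.004
grip_force: 0.0
```

>>> arm_command([
  [0,0,-0.01,0,0,0],
  [0,0,-0.035,0,0,0],
  [0,0,-0.07,0,0,0],
  [0,0,-0.11,0,0,0],
  [0,0,-0.14,0,0,0],
  [0.03,-0.03,-0.155,0,0,0],
  [0.065,-0.06,-0.16,0,0,0],
  [0.1,-0.09,-0.16,0,0,0],
  [0.13,-0.115,-0.16,0,0,0],
  [0.16,-0.14,-0.16,0,0,0],
])

```text
time: 32.55
position: [0.4584, 0.0328, 0.2486]
eef_rot: [[-1.0, -0.0, 0.001], [-0.0, 1.0, -0.0], [-0.001, -0.0, -1.0]]
force: [-0.6, -1.6, 0.5]
grip_width: 1.003
grip_force: 0.0
```

>>> arm_command([
  [0.03,-0.025,0,0,0,0],
  [0.06,-0.05,0,0,0,0],
  [0.09,-0.075,0,0,0,0],
  [0.11,-0.09,0,0,0,0],
  [0.12,-0.1,0,0,0,0],
  [0.12,-0.1,0,0,0,0],
  [0.12,-0.1,0,0,0,0],
])

```text
time: 33.25
position: [0.3402, -0.0664, 0.2483]
eef_rot: [[-1.0, 0.001, 0.001], [0.001, 1.0, -0.0], [-0.001, -0.0, -1.0]]
force: [-0.3, -1.2, 0.0]
grip_width: 1.0
grip_force: 0.0
```

Run:
```python
from det import *
np.set_printoptions(precision=4,suppress=True)
F={n:shot(n,n+'9.png') for n in ['scene','side']};S,D=F['scene'],F['side']
for c in R:
  for n,f in F.items():
    for p,s in blobs(f,c,15):
      if s[4]<1500 and (n!='scene' or p[1]>150): print(c,n,p,s)
def cr(im,x,y,w,h,W): 
  return cv2.resize(im[y:y+h,x:x+w],(W,W*h//w),interpolation=cv2.INTER_CUBIC)
cv2.imwrite('pics/c9.png',np.hstack([cr(S['img'],110,130,300,200,500)[:333],cr(D['img'],180,70,210,233,300)[:333]])[:,:,::-1])
```

```text
yellow scene [378.2 216.6] [366 202  26  27 384]
yellow scene [339.7 242. ] [325 224  32  33 559]
yellow side [210.4 113.1] [206 111  10   5  41]
yellow side [211.9 124.6] [204 120  18  11 118]
yellow side [247.1 123.5] [240 120  15   7  70]
yellow side [246.6 135.5] [235 129  24  14 169]
yellow side [401.5 360. ] [395 352  15  17 166]
green scene [136.4 173.6] [129 168  14  10  56]
green scene [350.1 290.6] [333 272  35  34 463]
green side [280.4 109.8] [274 107  14   6  38]
green side [273.7 123. ] [269 117  18  11  40]
green side [289.1 121.3] [288 118   3   8  15]
green side [284.3 296.9] [277 292  16   9  69]
blue scene [223.1 231.1] [210 216  23  23 132]
blue scene [269.6 231.2] [258 219  23  24 272]
blue scene [  4.6 296.5] [  0 287  11  20  33]
blue side [484.8   2.7] [480   0  12   7  26]
blue side [430.   14.2] [426  11   9   7  21]
blue side [379.3  38.2] [377  35   7   9  19]
blue side [468.8  85.4] [467  82   5   9  22]
blue side [506.8 133.3] [504 127   8  14  39]
blue side [508.  143.1] [506 141   6   6  17]
blue side [261.1 172.5] [256 170  11   5  38]
blue side [260.3 183.7] [251 178  20  13 118]
blue side [282.7 207.8] [269 201  30  15 142]
blue side [437.5 298.7] [433 292  11  15 110]
blue side [493.1 322.9] [475 304  37  40 122]Traceback (most recent call last):
  File "<stdin>", line 10, in <module>
    return _nx.concatenate(arrs, 1, dtype=dtype, casting=casting)
           ~~~~~~~~~~~~~~~^^^^^^^^^^^^^^^^^^^^^^^^^^^^^^^^^^^^^^^
ValueError: all the input array dimensions except for the concatenation axis must match exactly, but along dimension 0, the array at index 0 has size 333 and the array at index 1 has size 332
```

I've used my 14 pictures, so the last check is numeric: compare the collar pixels with where a centred bottle would show.

Run:
```python
from det import *
np.set_printoptions(precision=1,suppress=True)
S,D=shot('scene'),shot('side')
C={'wy':((.5155,.1305),.04),'sy':((.4249,.201),.04),'wg':((.6215,.172),.04),'blue':((.515,-.0363),0)}
col={'wy':(247.1,123.5),'sy':(210.4,113.1),'wg':(280.4,109.8),'blue':(261.1,172.5)}
for k,((x,y),z) in C.items():
  rad=.025 if k[0]=='w' else .018
  # front-facing collar centre seen by side camera
  d=np.array(D['origin'])[:2]-[x,y];d/=np.linalg.norm(d)
  print(k,'side collar seen',col[k],'axis z+.049 pred',proj(D,[x,y,z+.049]),'front',proj(D,[*(np.array([x,y])+d*rad*.8),z+.047]))
  # scene: neck top by gray-ish bright/dark circle around prediction
  top=z+.003+(.070 if k[0]=='w' else .068);u,v=proj(S,[x,y,top])
  im=cv2.resize(S['img'][int(v)-14:int(v)+15,int(u)-14:int(u)+15],None,fx=6,fy=6,interpolation=cv2.INTER_CUBIC)
  sat=cv2.cvtColor(im,cv2.COLOR_RGB2HSV)[:,:,1]
  h=cv2.cvtColor(S['img'],cv2.COLOR_RGB2HSV);a,b=R['yellow' if k[1]=='y' else 'green' if k=='wg' else 'blue']
  m=cv2.inRange(h,(a,140,50),(b,255,255))
  rows=range(int(v)-2,int(v)+30);print('  scene neck pred',np.array([u,v]))
  b0,bt=proj(S,[x,y,z+.010]),proj(S,[x,y,z+.05])
  for q in (.045,):  # collar band row extents
    pu,pv=proj(S,[x,y,z+q]);r=int(round(pv))
    for rr in (r-2,r,r+2):
      w=np.where(m[rr,int(pu)-17:int(pu)+18])[0]
      if len(w): print('   row',rr,'cols',w[0]+int(pu)-17,w[-1]+int(pu)-17,'axis col',pu)
```

```text
wy side collar seen (247.1, 123.5) axis z+.049 pred [246.8 122.3] front [247.  127.2]
  scene neck pred [345.1 226.2]
   row 231 cols 328 354 axis col 343.0033628064282
   row 233 cols 327 354 axis col 343.0033628064282
   row 235 cols 326 354 axis col 343.0033628064282
sy side collar seen (210.4, 113.1) axis z+.049 pred [210.6 113. ] front [211.  116.4]
  scene neck pred [384.5 201.8]
   row 207 cols 373 389 axis col 381.70875398074025
   row 209 cols 369 389 axis col 381.70875398074025
   row 211 cols 368 389 axis col 381.70875398074025
wg side collar seen (280.4, 109.8) axis z+.049 pred [279.8 109. ] front [279.7 113.5]
  scene neck pred [355.9 275.9]
   row 280 cols 336 365 axis col 353.29462508382915
   row 282 cols 336 365 axis col 353.29462508382915
   row 284 cols 336 365 axis col 353.29462508382915
blue side collar seen (261.1, 172.5) axis z+.049 pred [260.7 171.6] front [260.7 175.9]
  scene neck pred [269.6 216.9]
   row 221 cols 262 275 axis col 269.51814398359784
   row 223 cols 262 276 axis col 269.51814398359784
   row 225 cols 260 278 axis col 269.51814398359784
```

```bash
python3 -c "
from plant import *
print(close_job())"
```

```text
the job is handed in; nothing more can be done
None
```

The job is handed in at about 33 s of the 112 s: all four bottles stand in their assigned cups, about 2–3 mm off centre or less by camera, and the slim green bottle and tube stand didn't move; the judge returned no verdict.

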